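# Set the bench magnifier over the bead tray

### The job

Get the bench magnifier ready for inspecting the beads in the oblong tray that stands beside its arm: swing the arm round until the lens is centred over that tray (not over the round cup on the other side), and fold the raised lens down until it is level. Leave the tray where it stands.

Things in the scene. Friction and masses are not known exactly. Their poses are not given: they have to be found in the camera images.
- magnifier: bench magnifier: grey foot (116 mm) fixed to the table, upright post at the far side; origin on the table on the post axis. 120 mm up, a level arm swivels about the post, 60 deg either way of facing the robot. 135 mm from the post axis it ends in a level hinge pin, square to the arm: the lens head tilts there. Both joints are stiff, stay where left, and have no stop or click at the wanted place
- lens (a point): centre of the clear lens in its black round frame (100 mm outside, 14 mm thick), 65 mm out from the hinge pin, so 200 mm from the post axis when level. z axis: the lens's normal (up when level); x axis: from lens to hinge. Its outer end starts tilted up 30 to 57 degrees; the tilt can go on past level to 28 degrees below. Pushing the knob takes about 0.5 N to swivel, 2 to 3 N to tilt
- knob (a point): centre of the black grip ball (20 mm diameter) on a thin stem at the outer end of the lens frame: 150 mm from the hinge pin, 85 mm beyond the lens centre, in line with the arm. Its height is 120 + 150 sin(tilt) mm, its distance from the post axis 135 + 150 cos(tilt) mm. It may turn in the grip. Stem and lens run from it towards the post, so fingers close on it from both sides, square to the arm
- tray_centre (a point): centre of the loose oblong blue tray of beads (66 x 90 x 20 mm, open), 10 mm above the table, about 200 mm from the post axis (within 12 mm), to the left or right of the arm. A round white cup of beads (62 mm across, 23 mm high) stands on the other side

How it is judged:
At the end, for the whole second after the job is handed in: The lens centre is over the oblong tray's centre within 25 mm seen from above, the lens is level within 10 degrees, and the oblong tray is within 15 mm of where it stood (horizontal distance between lens and tray_centre below 0.025 m and angle between lens's own z axis and vertical below 0.175 rad and distance of tray_centre from where it was at the start of the episode below 0.015 m); the robot touches nothing.
It fails at once if the oblong tray is shoved or lifted more than 20 mm from its place (distance of tray_centre from where it was at the start of the episode above 0.02 m).
It also fails if it takes over 35 s, if anything falls off the work surface, if the arm or the gripper's body presses on something with over 40 N, if the wrist force passes 120 N, or if a joint passes its speed limit or range.

### The arm

A 6-joint arm with a two-finger parallel gripper is mounted at the origin on a cart in front of the work surface, level with it; the furniture and walls round the work are solid. World frame = base frame: x ahead of the robot, y to its left, z up, the work surface at z = 0. Lengths are in m, angles in rad, forces in N, time in s.
With the tool pointing down it reaches from about 0.325 to 0.775 m from the base axis. Payload 5.5 kg.
Tool frame: the origin (TCP) lies at the very end of the fingers, on their centre line; the grasp point (between the pads) lies 19 mm behind it (bot.grasp_offset is the distance from the TCP to the grasp point, in m); z points along the fingers, y is the direction in which the jaws open and shut (so a half turn about z gives the same grasp; the last joint's range is limited). The gripper opens to 85 mm and grips with 20 to 120 N. Pads are 22 mm wide; open, the fingers measure 114 mm over their backs; the gripper's body (76 mm by 85 mm) begins 54 mm behind the grasp point. The pads swing forward as they close: fully open they stand 13 mm farther back than shut.
Start: joints at [-1.251, 0.091, 1.231, -0, 1.82, -0.057], TCP at [0.221, -0.558, 0.231] pointing down, gripper open.
Joint ranges: [-2.87, 2.87], [-0.86, 2.18], [0.17, 2.46], [-1.51, 4.65], [0.06, 2.69], [-2.65, 2.65]. Speed limits (rad/s): [2.57, 2.57, 3.01, 3.14, 3.14, 3.14].

### API

Orientations are given as a unit quaternion [w, x, y, z].
In Python, from station import bot, read_camera, order gives the robot as it stands.
- The arm moves only by the tool play_rows, never from a script. Its argument "plan" is text: rows parted by semicolons, each of 7 numbers parted by spaces: the closure, from 0 (fully open) to 1 (shut), then the shift along the world's x, y, z each as a share of 0.1 m, from -1 to 1, then the turn, a rotation vector about the world's x, y, z each as a share of pi rad, from -1 to 1. A call has exactly 8 rows; each row is the pose to reach, as a shift and turn from the pose commanded when the call began, turning the shorter way round; what a row does not reach only later rows make up. A row lasts 1/12 s, in which the tool goes at most 41.7 mm and 7.16 degrees, less where a joint would pass 70% of its speed; a pose out of reach is approached as far as the arm can. A call with a number of a shift or a turn outside -1 to 1 is refused whole. A call with a gripper value outside its range is refused whole. The fingers move at their own pace and stop on an object; "force" is the grip in N (left out, the last holds). Time passes only in rows, so rows that repeat a pose let the fingers close, or fill a call up. It gives the time, the measured TCP pose, the force and the opening at its end, in the units of the state.
- bot.observe(): the state, without advancing time (a new reading comes with each control period).
- read_camera(name): name is "side" or "top" or "wrist"; returns a dict with "frame" (384x512x3 uint8, red, green, blue), "fx", "fy", "cx", "cy" (pixels), "view" (4x4, takes a point from world to camera coordinates); the wrist camera has in their place "T_tool_cam" (4x4, takes a point from camera to tool coordinates, whose origin is the TCP and whose axes are the flange's). Camera axes: x right, y up, looking along -z (the intrinsics and any distortion apply to the point x, -y, -z); pixel columns grow to the right and rows downward; lengths in m; the calibration is good to about 2 mm. A picture is of the moment at which its call begins: read the wrist's pose just before it. There is no depth.
- order.finish_job(): hands the job in, once; it reports no verdict.
The state is a dict: "time_s": time; "qpos": joint angles; "qvel": joint speeds; "joint_efforts": joint torques, N m; "tool_pos": TCP position; "orientation": TCP orientation; "force": force on the tool from outside, world axes, zero at the start; "ft_torque": the same for the moment, N m; "width": opening from 0.0 (shut) to 1.0 (fully open).
Only numpy, scipy, OpenCV 4.12 (cv2) and the standard library are available. Lean on these libraries where they do the work, as an engineer would, in place of code of your own. Each camera call takes 0.05 s, during which the arm holds its last target. There are 200 camera calls.

## Working session

There is one attempt and no reset: what is moved stays moved. The work goes in short steps, Python scripts to look and compute and a tool call to move; the robot and the scene stay as the last step left them, time stands still between calls to the robot, and variables do not carry over. Pictures are saved under pics/ and viewed, on a budget of 10 in all, crops included, one or two more only if the job needs it, and the job is handed in when it is done.

Besides the shell and the picture viewer there is one more tool, called after "Call:" by a JSON object that holds its "name" and its "arguments", one argument or row to a line. play_rows: Moves the arm, as the interface text tells. Its arguments: {"type":"object","properties":{"plan":{"type":"string"},"force":{"type":"number"}},"required":["plan"]}

```bash
mkdir -p pics; ls
python3 - <<'E'
from station import bot, read_camera
import cv2,numpy as np
s=bot.observe();print(s)
np.set_printoptions(precision=4,suppress=True)
for n in("side","top"):
    c=read_camera(n);cv2.imwrite(f"pics/{n}0.png",c["frame"][...,::-1]);print(n,{k:v for k,v in c.items() if k!="frame"})
E
```

```text
pics
{'time_s': 0.0, 'qpos': array([-1.25070709e+00,  9.18516770e-02,  1.23189566e+00,  2.87319187e-05,
        1.81976323e+00, -5.66865122e-02]), 'qvel': array([-0.0012858 , -0.00020125, -0.00059188,  0.00063445, -0.00098358,
       -0.00144551]), 'joint_efforts': array([-2.16668770e-03, -4.58729410e+01, -4.18025172e+01, -1.63377167e-04,
        1.15666509e-02,  2.32131822e-05]), 'tool_pos': array([ 0.22068317, -0.55764784,  0.23014963]), 'orientation': array([-9.52482920e-04,  9.82306311e-01,  1.87278916e-01, -1.12125583e-04]), 'force': array([-0.70436622, -0.04528947, -0.45035574]), 'ft_torque': array([0.04097353, 0.02035704, 0.01850173]), 'width': 0.9975803929997649}
side {'fx': 403.0506666965115, 'fy': 403.0506666965115, 'cx': 259.0214275344596, 'cy': 189.0187109951545, 'view': array([[ 0.6438,  0.7648, -0.0243, -0.4059],
       [-0.455 ,  0.4082,  0.7914,  0.1778],
       [ 0.6152, -0.4985,  0.6108, -1.2646],
       [ 0.    ,  0.    ,  0.    ,  1.    ]])}
top {'fx': 385.21096527877535, 'fy': 385.21096527877535, 'cx': 258.0271081834054, 'cy': 192.40711284448807, 'view': array([[-0.0294, -0.9995, -0.0065,  0.0644],
       [ 0.9765, -0.0301,  0.2133, -0.5958],
       [-0.2134, -0.    ,  0.977 , -0.8133],
       [ 0.    ,  0.    ,  0.    ,  1.    ]])}
```

View pics/side0.png

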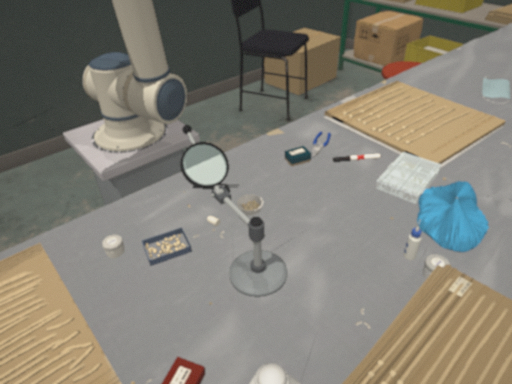

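View pics/top0.png

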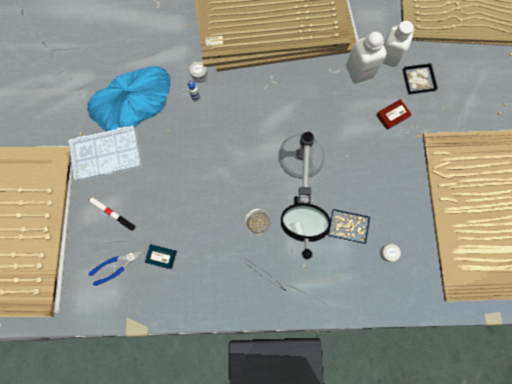

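The side view shows the knob at (187,129), the tray at (166,246) and the foot at (258,272). The top view shows the knob at (307,254), the tray at (349,226), the cup at (258,221) and the foot at about (301,156). The tray is on the robot's right (-y).

```bash
cat > h.py <<'E'
import numpy as np,cv2
from station import bot, read_camera
np.set_printoptions(precision=4,suppress=True)
def ray(c,u,v):
    R=c["view"][:3,:3];t=c["view"][:3,3]
    d=np.array([(u-c["cx"])/c["fx"],-(v-c["cy"])/c["fy"],-1.]);return -R.T@t,R.T@d/np.linalg.norm(d)
def onplane(c,u,v,z):
    o,d=ray(c,u,v);return o+d*(z-o[2])/d[2]
def tri(r1,r2):
    A=sum(np.eye(3)-np.outer(d,d) for o,d in(r1,r2));b=sum((np.eye(3)-np.outer(d,d))@o for o,d in(r1,r2))
    p=np.linalg.solve(A,b);return p,[np.linalg.norm(np.cross(p-o,d)) for o,d in(r1,r2)]
def proj(c,p):
    q=c["view"][:3,:3]@p+c["view"][:3,3];return np.array([c["cx"]+c["fx"]*q[0]/-q[2],c["cy"]-c["fy"]*q[1]/-q[2]])
def blob(m,near,r):
    n,l,st,ce=cv2.connectedComponentsWithStats(m.astype(np.uint8))
    k=[(np.hypot(*(ce[i]-near)),i) for i in range(1,n) if st[i,4]>8]
    k=[x for x in k if x[0]<r];return [(ce[i],st[i]) for _,i in sorted(k)]
E
python3 - <<'E'
from h import *
t=read_camera("top");s=read_camera("side")
for n,c,kn,tr,ft in(("top",t,(307,254),(349,226),(301,156)),("side",s,(187,129),(166,246),(258,272))):
    f=c["frame"].astype(int);dark=f.max(2)<60
    print(n,"dark",[(a,b) for a,b in blob(dark,kn,45)][:3])
    hsv=cv2.cvtColor(c["frame"],cv2.COLOR_RGB2HSV)
    for u,v in(kn,tr,ft):print(c["frame"][v,u],hsv[v,u])
    navy=(f[...,2]>f[...,0]+12)&(f.max(2)<130)
    print("navy",blob(navy,tr,30)[:3])
    w=f[tr[1]-24:tr[1]+24,tr[0]-28:tr[0]+28]
    cv2.imwrite(f"pics/tray_{n}.png",cv2.resize(w.astype(np.uint8)[...,::-1],None,fx=7,fy=7,interpolation=0))
print("knob",tri(ray(t,307,254),ray(s,187,129)))
print("tray top",onplane(t,349,226,.015),"side",onplane(s,166,246,.015))
print("foot top",onplane(t,301,156,.005),"side",onplane(s,258,272,.005))
print("posttop",tri(ray(t,307,138),ray(s,257,224)))
print("hinge",tri(ray(t,304,193),ray(s,223,188)))
a=cv2.resize(t["frame"][120:270,250:380],None,fx=3,fy=3)
b=cv2.resize(s["frame"][120:300,130:290],None,fx=2.5,fy=2.5)
H=450;cv2.imwrite("pics/c.png",np.hstack([a[:H],b[:H]])[...,::-1])
E
```

```text
top dark [(array([306.6232, 253.5652]), array([302, 249,  10,  10,  69], dtype=int32)), (array([304.5109, 222.2895]), array([281, 197,  50,  44, 411], dtype=int32))]
[30 34 35] [96 36 35]
[210 208 174] [ 28  44 210]
[76 80 84] [105  24  84]
navy [(array([356.0166, 230.1381]), array([328, 213,  43,  31, 181], dtype=int32)), (array([337.9615, 212.6538]), array([330, 209,  21,  14,  52], dtype=int32))]
side dark [(array([186.7838, 128.7297]), array([184, 126,   7,   7,  37], dtype=int32)), (array([202.0909, 142.7273]), array([198, 142,   9,   2,  11], dtype=int32))]
[47 45 47] [150  11  47]
[195 176 143] [ 19  68 195]
[92 92 93] [120   3  93]
navy [(array([169.4881, 255.6012]), array([148, 245,  42,  20, 168], dtype=int32)), (array([161.5915, 236.007 ]), array([143, 228,  41,  18, 142], dtype=int32))]
knob (array([ 0.4484, -0.0383,  0.211 ]), [np.float64(0.0013553694673295977), np.float64(0.0013553694673296254)])
tray top [ 0.5205 -0.1659  0.015 ] side [ 0.5283 -0.1689  0.015 ]
foot top [ 0.6998 -0.0631  0.005 ] side [ 0.7031 -0.0637  0.005 ]
posttop (array([ 0.7012, -0.062 ,  0.1309]), [np.float64(0.0014618492546034007), np.float64(0.0014618492546034393)])
hinge (array([ 0.5787, -0.0481,  0.1351]), [np.float64(0.0016874047607911861), np.float64(0.0016874047607911503)])
```

View pics/c.png

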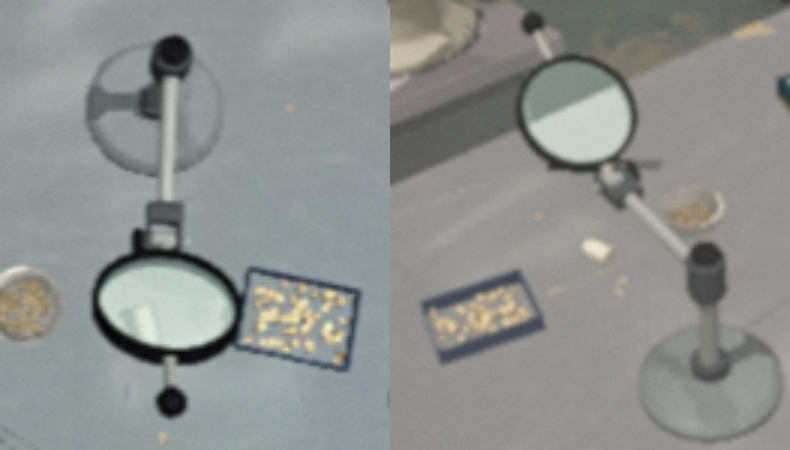

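The close crop confirms the tray corners and the knob. Triangulated values are post (0.701,-0.063), knob (0.448,-0.038,0.211) and tray about (0.521,-0.166). The post-to-knob distance of 0.254 and the height both give a tilt of 37.5°, so they agree. Next I move above the knob with the jaw square to the arm.

Call:
{"name": "play_rows", "arguments": {
  "plan": "0 .05 .12 .1 0 0 -.004; 0 .1 .25 .2 0 0 -.008; 0 .17 .37 .3 0 0 -.011; 0 .22 .5 .4 0 0 -.015; 0 .28 .62 .5 0 0 -.019; 0 .34 .75 .6 0 0 -.022; 0 .4 .87 .6 0 0 -.026; 0 .45 1 .6 0 0 -.03",
  "force": 30
}}

```text
time_s: 0.87
tool_pos: [0.2662, -0.4575, 0.292]
orientation: [0.001, 0.99, 0.141, 0.0]
force: [0.7, 0.1, 0.1]
width: 1.0
```

Call:
{"name": "play_rows", "arguments": {
  "plan": "0 .05 .12 0 0 0 -.004; 0 .1 .25 0 0 0 -.008; 0 .17 .37 0 0 0 -.011; 0 .22 .5 0 0 0 -.015; 0 .28 .62 0 0 0 -.019; 0 .34 .75 0 0 0 -.022; 0 .4 .87 0 0 0 -.026; 0 .45 1 0 0 0 -.03"
}}

```text
time_s: 1.53
tool_pos: [0.311, -0.3573, 0.291]
orientation: [-0.0, 0.996, 0.094, -0.0]
force: [0.1, -1.0, -0.0]
width: 0.999
```

Call:
{"name": "play_rows", "arguments": {
  "plan": "0 .05 .12 0 0 0 -.004; 0 .1 .25 0 0 0 -.008; 0 .17 .37 0 0 0 -.011; 0 .22 .5 0 0 0 -.015; 0 .28 .62 0 0 0 -.019; 0 .34 .75 0 0 0 -.022; 0 .4 .87 0 0 0 -.026; 0 .45 1 0 0 0 -.03"
}}

```text
time_s: 2.2
tool_pos: [0.356, -0.2573, 0.2911]
orientation: [-0.0, 0.999, 0.047, -0.0]
force: [0.6, -0.2, 0.5]
width: 0.996
```

Call:
{"name": "play_rows", "arguments": {
  "plan": "0 .05 .12 0 0 0 -.004; 0 .1 .25 0 0 0 -.008; 0 .17 .37 0 0 0 -.011; 0 .22 .5 0 0 0 -.015; 0 .28 .62 0 0 0 -.019; 0 .34 .75 0 0 0 -.022; 0 .4 .87 0 0 0 -.026; 0 .45 1 0 0 0 -.03"
}}

```text
time_s: 2.87
tool_pos: [0.401, -0.1573, 0.2911]
orientation: [-0.0, 1.0, -0.0, -0.0]
force: [-0.1, -0.3, 0.3]
width: 1.0
```

Call:
{"name": "play_rows", "arguments": {
  "plan": "0 .05 .12 0 0 0 -.004; 0 .1 .25 0 0 0 -.008; 0 .17 .37 0 0 0 -.011; 0 .22 .5 0 0 0 -.015; 0 .28 .62 0 0 0 -.019; 0 .34 .75 0 0 0 -.022; 0 .4 .87 0 0 0 -.026; 0 .45 1 0 0 0 -.03"
}}

```text
time_s: 3.53
tool_pos: [0.446, -0.0573, 0.2911]
orientation: [0.0, 0.999, -0.048, -0.0]
force: [-0.3, 0.1, -0.0]
width: 1.001
```

Call:
{"name": "play_rows", "arguments": {
  "plan": "0 .02 .1 0 0 0 0; 0 .02 .19 0 0 0 0; 0 .02 .19 -.2 0 0 0; 0 .02 .19 -.4 0 0 0; 0 .02 .19 -.6 0 0 0; 0 .02 .19 -.8 0 0 0; 0 .02 .19 -.99 0 0 0; 0 .02 .19 -.99 0 0 0"
}}

```text
time_s: 4.2
tool_pos: [0.4459, -0.0386, 0.1879]
orientation: [-0.0, 0.999, -0.047, -0.003]
force: [-0.4, 0.6, -0.5]
width: 1.002
```

Run:
```python
from h import *
s=bot.observe();print(s["tool_pos"],s["force"])
w=read_camera("wrist");c=read_camera("side")
a=cv2.resize(w["frame"],(400,300));b=cv2.resize(c["frame"][60:240,110:350],(400,300))
cv2.imwrite("pics/g.png",np.hstack([a,b])[...,::-1])
```

```text
[ 0.4459 -0.0386  0.1879] [-0.367   0.6361 -0.5132]
```

View pics/g.png

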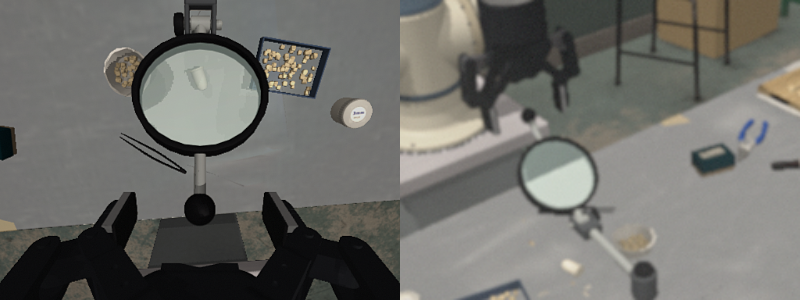

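The wrist view shows the knob centred between the open fingers at (200,208), with the stem running up the middle. I close now.

Call:
{"name": "play_rows", "arguments": {
  "plan": ".5 0 0 0 0 0 0; .7 0 0 0 0 0 0; 1 0 0 0 0 0 0; 1 0 0 0 0 0 0; 1 0 0 0 0 0 0; 1 0 0 0 0 0 0; 1 0 0 0 0 0 0; 1 0 0 0 0 0 0",
  "force": 30
}}

```text
time_s: 4.97
tool_pos: [0.4479, -0.0389, 0.1927]
orientation: [0.0, 0.999, -0.047, 0.0]
force: [-0.6, -0.5, 1.4]
width: 0.212
```

Run:
```python
from h import *
s=bot.observe();print(s["tool_pos"],s["force"],s["width"])
# refined tray & post
t=read_camera("top")
tr=onplane(t,349.3,226.4,.02);print("tray",tr)
P=np.array([.7012,-.0630]);K0=np.array([.4484,-.0383])
d=tr[:2]-P;print("dist",np.linalg.norm(d))
a0=np.arctan2(*(P-K0)[::-1]);a1=np.arctan2(*(-d)[::-1])
t0=np.radians(37.4);prev=None
print(np.degrees([a0,a1]))
def K(a,th):r=.135+.15*np.cos(th);return np.r_[P-r*np.array([np.cos(a),np.sin(a)]),.12+.15*np.sin(th)]
for f in np.linspace(0,1,25):
    p=K(a0+f*(a1-a0),t0*(1-f));print(round(f,3),(p-K(a0,t0))*10,"yaw/pi",round(f*(a1-a0)/np.pi,4))
```

```text
[ 0.4479 -0.0389  0.1927] [-0.6336 -0.5371  1.3874] 0.2119314178431302
tray [ 0.5189 -0.1654  0.02  ]
dist 0.20906596174590011
[-5.5804 29.3261]
0.0 [0. 0. 0.] yaw/pi 0.0
0.042 [-0.0297 -0.0625 -0.0327] yaw/pi 0.0081
0.083 [-0.057  -0.1265 -0.0661] yaw/pi 0.0162
0.125 [-0.0817 -0.1917 -0.1002] yaw/pi 0.0242
0.167 [-0.1039 -0.2581 -0.1348] yaw/pi 0.0323
0.208 [-0.1234 -0.3255 -0.17  ] yaw/pi 0.0404
0.25 [-0.1402 -0.3939 -0.2057] yaw/pi 0.0485
0.292 [-0.1542 -0.4631 -0.242 ] yaw/pi 0.0566
0.333 [-0.1655 -0.533  -0.2787] yaw/pi 0.0646
0.375 [-0.1739 -0.6035 -0.3159] yaw/pi 0.0727
0.417 [-0.1795 -0.6745 -0.3536] yaw/pi 0.0808
0.458 [-0.1822 -0.7458 -0.3917] yaw/pi 0.0889
0.5 [-0.182  -0.8172 -0.4301] yaw/pi 0.097
0.542 [-0.1788 -0.8888 -0.469 ] yaw/pi 0.105
0.583 [-0.1728 -0.9602 -0.5081] yaw/pi 0.1131
0.625 [-0.1638 -1.0315 -0.5475] yaw/pi 0.1212
0.667 [-0.152  -1.1025 -0.5873] yaw/pi 0.1293
0.708 [-0.1372 -1.173  -0.6272] yaw/pi 0.1374
0.75 [-0.1195 -1.2429 -0.6674] yaw/pi 0.1454
0.792 [-0.0991 -1.3121 -0.7077] yaw/pi 0.1535
0.833 [-0.0757 -1.3804 -0.7482] yaw/pi 0.1616
0.875 [-0.0497 -1.4478 -0.7888] yaw/pi 0.1697
0.917 [-0.0208 -1.5141 -0.8295] yaw/pi 0.1778
0.958 [ 0.0107 -1.5792 -0.8703] yaw/pi 0.1858
1.0 [ 0.0448 -1.643  -0.9111] yaw/pi 0.1939
```

The width of 0.21 × 85 ≈ 18 mm matches the ball, so it is gripped. Now I swing and fold along the arc.

Call:
{"name": "play_rows", "arguments": {
  "plan": "1 -.03 -.063 -.033 0 0 .008; 1 -.057 -.127 -.066 0 0 .016; 1 -.082 -.192 -.1 0 0 .024; 1 -.104 -.258 -.135 0 0 .032; 1 -.123 -.326 -.17 0 0 .04; 1 -.14 -.394 -.206 0 0 .049; 1 -.154 -.463 -.242 0 0 .057; 1 -.166 -.533 -.279 0 0 .065"
}}

```text
time_s: 5.68
tool_pos: [0.4312, -0.0925, 0.1647]
orientation: [0.0, 0.998, 0.056, 0.0]
force: [-0.1, 0.4, 3.2]
width: 0.21
```

Call:
{"name": "play_rows", "arguments": {
  "plan": "1 -.008 -.071 -.037 0 0 .008; 1 -.014 -.142 -.075 0 0 .016; 1 -.016 -.213 -.113 0 0 .024; 1 -.016 -.284 -.151 0 0 .032; 1 -.013 -.356 -.19 0 0 .04; 1 -.007 -.427 -.229 0 0 .048; 1 .002 -.499 -.269 0 0 .056; 1 .014 -.57 -.308 0 0 .064"
}}

```text
time_s: 6.35
tool_pos: [0.4325, -0.1496, 0.1337]
orientation: [0.0, 0.988, 0.155, 0.0]
force: [-0.0, 0.1, 1.7]
width: 0.209
```

Call:
{"name": "play_rows", "arguments": {
  "plan": "1 .015 -.07 -.04 0 0 .008; 1 .032 -.14 -.08 0 0 .016; 1 .053 -.21 -.12 0 0 .024; 1 .076 -.278 -.161 0 0 .032; 1 .102 -.345 -.202 0 0 .04; 1 .131 -.412 -.242 0 0 .049; 1 .163 -.477 -.283 0 0 .057; 1 .197 -.541 -.324 0 0 .065"
}}

```text
time_s: 7.02
tool_pos: [0.4523, -0.2038, 0.1011]
orientation: [0.0, 0.967, 0.255, -0.0]
force: [-0.8, 0.0, 2.3]
width: 0.209
```

Run:
```python
from h import *
s=bot.observe();print(s["tool_pos"],s["force"],s["width"])
w=read_camera("top");c=read_camera("side")
a=cv2.resize(w["frame"][120:300,230:420],(400,379));b=cv2.resize(c["frame"][120:309,90:290],(400,379))
cv2.imwrite("pics/m.png",np.hstack([a,b])[...,::-1])
```

```text
[ 0.4523 -0.2038  0.1011] [-0.8108  0.0171  2.2642] 0.20878041716691795
```

View pics/m.png

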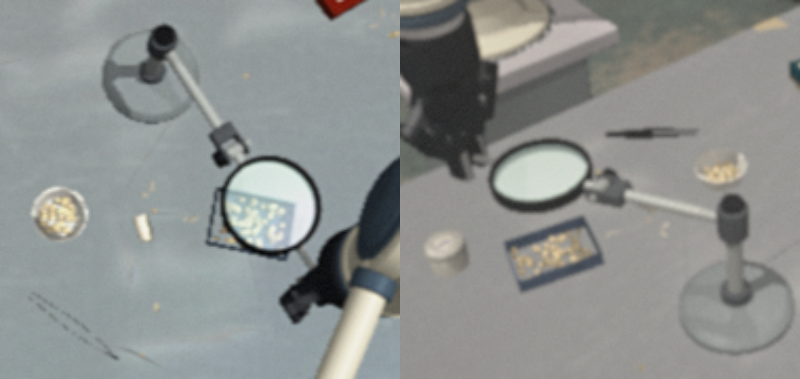

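The lens is now over the tray and roughly level. I release and lift off.

Call:
{"name": "play_rows", "arguments": {
  "plan": ".7 0 0 0 0 0 0; .6 0 0 0 0 0 0; .5 0 0 0 0 0 0; .4 0 0 0 0 0 0; .3 0 0 0 0 0 0; .3 0 0 0 0 0 0; .3 0 0 0 0 0 0; .3 0 0 0 0 0 0"
}}

```text
time_s: 7.78
tool_pos: [0.4523, -0.2033, 0.1012]
orientation: [0.0, 0.967, 0.255, 0.0]
force: [0.5, 0.2, -0.6]
width: 0.701
```

Call:
{"name": "play_rows", "arguments": {
  "plan": ".3 0 0 .1 0 0 0; .3 0 0 .2 0 0 0; .3 0 0 .35 0 0 0; .3 0 0 .5 0 0 0; .3 0 0 .65 0 0 0; .3 0 0 .8 0 0 0; .3 0 0 .9 0 0 0; .3 0 0 1 0 0 0"
}}

```text
time_s: 8.45
tool_pos: [0.4525, -0.2035, 0.2032]
orientation: [0.001, 0.967, 0.255, 0.001]
force: [-0.6, -0.3, -0.2]
width: 0.705
```

Call:
{"name": "play_rows", "arguments": {
  "plan": ".3 -.05 -.12 0 0 0 0; .3 -.1 -.25 0 0 0 0; .3 -.15 -.37 0 0 0 0; .3 -.2 -.5 0 0 0 0; .3 -.25 -.62 0 0 0 0; .3 -.3 -.75 0 0 0 0; .3 -.35 -.87 0 0 0 0; .3 -.4 -1 0 0 0 0"
}}

```text
time_s: 9.12
tool_pos: [0.4119, -0.3039, 0.2014]
orientation: [-0.0, 0.967, 0.255, 0.0]
force: [-0.7, 0.1, 1.1]
width: 0.703
```

Call:
{"name": "play_rows", "arguments": {
  "plan": ".3 -.05 -.12 0 0 0 0; .3 -.1 -.25 0 0 0 0; .3 -.15 -.37 0 0 0 0; .3 -.2 -.5 0 0 0 0; .3 -.25 -.62 0 0 0 0; .3 -.3 -.75 0 0 0 0; .3 -.35 -.87 0 0 0 0; .3 -.4 -1 0 0 0 0"
}}

```text
time_s: 9.78
tool_pos: [0.3717, -0.4045, 0.2011]
orientation: [-0.0, 0.967, 0.255, 0.0]
force: [-0.7, -0.6, -0.7]
width: 0.701
```

Run:
```python
from h import *
s=bot.observe();print(s["tool_pos"],s["force"],s["width"],s["time_s"])
w=read_camera("top");c=read_camera("side")
for n,x in(("top",w),("side",c)):
    f=x["frame"].astype(int);k=proj(x,np.array([.4523,-.2038,.12]));L=proj(x,np.array([.527,-.161,.12]))
    dark=f.max(2)<65
    print(n,k,blob(dark,k,20)[:2]);print("lens exp",L)
    hit=blob(dark,L,30)[:2];print(hit)
    cn,_=cv2.findContours(dark.astype(np.uint8),cv2.RETR_EXTERNAL,cv2.CHAIN_APPROX_NONE)
    for q in cn:
        if len(q)>40 and cv2.pointPolygonTest(q,tuple(map(float,L)),False)>0: print("ell",cv2.fitEllipse(cv2.convexHull(q)))
a=cv2.resize(w["frame"][120:300,230:420],(400,379));b=cv2.resize(c["frame"][120:309,90:290],(400,379))
cv2.imwrite("pics/e.png",np.hstack([a,b])[...,::-1])
```

```text
[ 0.3717 -0.4045  0.2011] [-0.6976 -0.6412 -0.663 ] 0.7006757422327509 9.7833
top [381.4845 251.8922] [(array([381.3279, 252.1639]), array([377, 248,   9,  10,  61], dtype=int32))]
lens exp [357.62   216.5786]
[(array([356.1181, 218.7638]), array([334, 194,  48,  48, 254], dtype=int32))]
ell ((357.7874755859375, 217.37701416015625), (46.43738555908203, 48.11347198486328), 125.94326782226562)
side [123.2001 197.0605] [(array([123.1282, 196.6923]), array([120, 193,   7,   8,  39], dtype=int32))]
lens exp [160.3508 205.7708]
[(array([160.0926, 220.1543]), array([137, 212,  45,  13, 162], dtype=int32)), (array([165., 190.]), array([160, 190,  11,   1,  11], dtype=int32))]
```

View pics/e.png

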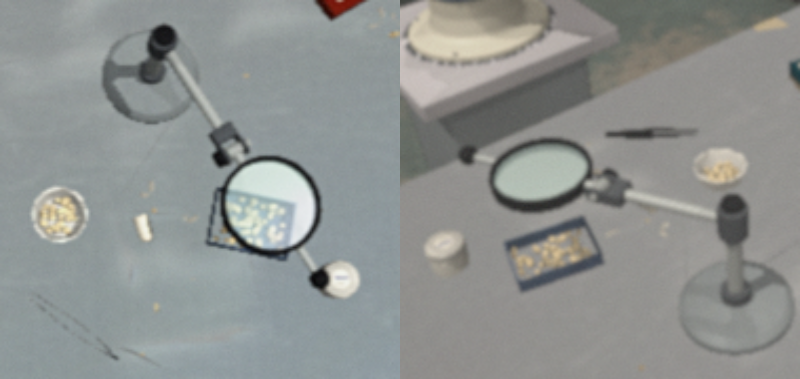

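Run:
```python
from h import *
from station import order
t=read_camera("top");s=read_camera("side")
k,r=tri(ray(t,381.33,252.16),ray(s,123.13,196.69));print("knob",k,r,"tilt",np.degrees(np.arcsin((k[2]-.12)/.15)))
L=onplane(t,357.8,217.4,.12);tr=onplane(t,349.3,226.4,.02);print("lens",L,"tray",tr,np.linalg.norm((L-tr)[:2]))
f=s["frame"].astype(int);print(blob((f[...,2]>f[...,0]+12)&(f.max(2)<130),(166,246),30)[:2])
print(order.finish_job())
```

```text
knob [ 0.4517 -0.2034  0.1204] [np.float64(0.00012641942157974332), np.float64(0.00012641942157975855)] tilt 0.1484494280909387
lens [ 0.5253 -0.1612  0.12  ] tray [ 0.5189 -0.1654  0.02  ] 0.007574448408000412
[(array([169.4557, 255.7468]), array([150, 247,  41,  17, 158], dtype=int32)), (array([161.52 , 236.088]), array([143, 229,  39,  16, 125], dtype=int32))]
the job is handed in; nothing more can be done
None
```

The job is handed in. I gripped the knob, swung the arm about 35° towards the oblong tray while folding the lens down, then let go and backed the robot away. It took about 10 of the 35 s.

**Last checks:**
- **Tilt:** triangulating the knob puts its height at 0.1204 m, so the lens is tilted about 0.15° (limit 10°).
- **Centring:** the lens centre is about 8 mm from the tray centre seen from above (limit 25 mm).
- **Tray position:** the tray's outline in the side view moved less than 0.2 px, so it stayed where it stood.
- **Robot clear:** the gripper ended about 0.2 m away, touching nothing.

**One disagreement:** the top and side cameras placed the tray centre about 8 mm apart. I used the top camera. Using the side camera's value instead, the offset is still about 8 mm.

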